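Turn round the row of stripped-down shaft parts for reassembly

TASK

Four parts stripped off a shaft - a ball bearing, a gear, a flanged bush and a plain sleeve - stand in the cups of one rack in the order in which they came off. Move them for reassembly to the empty rack, one part in each recess, in the reverse order: the part at the left end of the full rack goes to the right end of the empty rack, the second from the left to the second from the right, and so on (left and right as the robot sees them). Every part must lie flat on the floor of its recess, same side up as now, and be let go.

Things in the scene. Friction and masses are not known exactly. Their poses are not given: they have to be found in the camera images.
- bearing: Ball bearing lying flat, a low steel ring with a dark seal, 47 mm across, 14 mm high; grip its outer ring, diameter 47 mm. About 0.13 kg. Loose. Origin on its axis at its underside; z up its axis. The yaw does not matter.
- gear: Steel spur gear lying flat with its hub upward: toothed disc 50 mm across and 14 mm high, above it a smooth round hub of 28 mm diameter reaching to 34 mm above the underside; grip the hub. About 0.15 kg. Loose. Origin on its axis at its underside; z up its axis. The yaw does not matter.
- bush: Steel flanged bush standing on its thin smooth flange: flange 46 mm across and 6 mm high, above it a barrel of 28 mm diameter reaching to 36 mm above the underside; grip the barrel. About 0.12 kg. Loose. Origin on its axis at its underside; z up its axis. The yaw does not matter.
- sleeve: Plain steel spacer sleeve, a tube of 38 mm outer diameter and 34 mm height with no flange or teeth, standing on end; grip it across the outside. About 0.16 kg. Loose. Origin on its axis at its underside; z up its axis. The yaw does not matter.
- full_rack: The rack on which the four parts stand at the start: a dark steel bar 74 x 316 mm, 6 mm thick, with four black cups in a row along its y axis at y = +112.5, +37.5, -37.5 and -112.5 mm (x = 0). Fixed. Origin at the centre of its underside on the worktop; x away from the robot, y along the row to the robot's left, z up; it may be turned up to 0.3 rad. It may stand on the left or the right of the robot's midline.
- empty_rack: The rack that is empty at the start, on the other side of the midline: a grey moulded tray 84 x 316 mm, 12 mm high, with four round recesses of 64 mm diameter, 5 mm deep (floor 7 mm above the worktop) in a row along its y axis at y = +112.5, +37.5, -37.5 and -112.5 mm (x = 0). Fixed. Origin at the centre of its underside on the worktop; x away from the robot, y along the row to the robot's left, z up; it may be turned up to 0.3 rad.
- cup_bearing: The round black plastic cup in which the bearing stands at the start; 69 mm across outside, 64 mm inside, fixed on the full rack; it stays there, so its place along the full rack records where the bearing stood. Origin on its axis at its underside, 6 mm above the worktop; its inner floor is 2 mm above the origin, its rim 7 mm above the origin. Axes as the rack's.
- cup_gear: The round black plastic cup in which the gear stands at the start; 69 mm across outside, 64 mm inside, fixed on the full rack; it stays there, so its place along the full rack records where the gear stood. Origin on its axis at its underside, 6 mm above the worktop; its inner floor is 2 mm above the origin, its rim 7 mm above the origin. Axes as the rack's.
- cup_bush: The round black plastic cup in which the bush stands at the start; 69 mm across outside, 64 mm inside, fixed on the full rack; it stays there, so its place along the full rack records where the bush stood. Origin on its axis at its underside, 6 mm above the worktop; its inner floor is 2 mm above the origin, its rim 7 mm above the origin. Axes as the rack's.
- cup_sleeve: The round black plastic cup in which the sleeve stands at the start; 69 mm across outside, 64 mm inside, fixed on the full rack; it stays there, so its place along the full rack records where the sleeve stood. Origin on its axis at its underside, 6 mm above the worktop; its inner floor is 2 mm above the origin, its rim 7 mm above the origin. Axes as the rack's.
Mind the look-alikes: they are no part of the job. What is shaped like the sleeve but pink is not meant.

How it is judged (in metres and radians):
At the end, for the whole second after the job is handed in: Each part is in the empty rack's recess that mirrors its cup's place (cup at y on the full rack: recess at -y), its axis within 14 mm of the recess centre in x and in y, its underside under 10 mm above the rack's underside, upright within 0.1 rad and at rest (((y of cup_bearing in the frame of full_rack between 0.0925 and 0.1325 m and y of bearing in the frame of empty_rack between -0.1265 and -0.0985 m) or (y of cup_bearing in the frame of full_rack between 0.0175 and 0.0575 m and y of bearing in the frame of empty_rack between -0.0515 and -0.0235 m) or (y of cup_bearing in the frame of full_rack between -0.0575 and -0.0175 m and y of bearing in the frame of empty_rack between 0.0235 and 0.0515 m) or (y of cup_bearing in the frame of full_rack between -0.1325 and -0.0925 m and y of bearing in the frame of empty_rack between 0.0985 and 0.1265 m)) and x of bearing in the frame of empty_rack between -0.014 and 0.014 m and z of each of bearing, gear, bush, sleeve in the frame of empty_rack below 0.01 m and angle between each of bearing, gear, bush, sleeve's own z axis and vertical below 0.1 rad and linear speed of each of bearing, gear, bush, sleeve below 0.02 m/s and ((y of cup_gear in the frame of full_rack between 0.0925 and 0.1325 m and y of gear in the frame of empty_rack between -0.1265 and -0.0985 m) or (y of cup_gear in the frame of full_rack between 0.0175 and 0.0575 m and y of gear in the frame of empty_rack between -0.0515 and -0.0235 m) or (y of cup_gear in the frame of full_rack between -0.0575 and -0.0175 m and y of gear in the frame of empty_rack between 0.0235 and 0.0515 m) or (y of cup_gear in the frame of full_rack between -0.1325 and -0.0925 m and y of gear in the frame of empty_rack between 0.0985 and 0.1265 m)) and x of gear in the frame of empty_rack between -0.014 and 0.014 m and ((y of cup_bush in the frame of full_rack between 0.0925 and 0.1325 m and y of bush in the frame of empty_rack between -0.1265 and -0.0985 m) or (y of cup_bush in the frame of full_rack between 0.0175 and 0.0575 m and y of bush in the frame of empty_rack between -0.0515 and -0.0235 m) or (y of cup_bush in the frame of full_rack between -0.0575 and -0.0175 m and y of bush in the frame of empty_rack between 0.0235 and 0.0515 m) or (y of cup_bush in the frame of full_rack between -0.1325 and -0.0925 m and y of bush in the frame of empty_rack between 0.0985 and 0.1265 m)) and x of bush in the frame of empty_rack between -0.014 and 0.014 m and ((y of cup_sleeve in the frame of full_rack between 0.0925 and 0.1325 m and y of sleeve in the frame of empty_rack between -0.1265 and -0.0985 m) or (y of cup_sleeve in the frame of full_rack between 0.0175 and 0.0575 m and y of sleeve in the frame of empty_rack between -0.0515 and -0.0235 m) or (y of cup_sleeve in the frame of full_rack between -0.0575 and -0.0175 m and y of sleeve in the frame of empty_rack between 0.0235 and 0.0515 m) or (y of cup_sleeve in the frame of full_rack between -0.1325 and -0.0925 m and y of sleeve in the frame of empty_rack between 0.0985 and 0.1265 m)) and x of sleeve in the frame of empty_rack between -0.014 and 0.014 m); the robot touches nothing.
It also fails if it takes over 96 s, if anything falls off the work surface, if the arm or the gripper's body presses on something with over 40 N, if the wrist force passes 120 N, or if a joint passes its speed limit or range.

ROBOT

A 7-joint arm with a two-finger parallel gripper is mounted at the origin on a cart in front of the work surface, level with it; the furniture and walls round the work are solid. World frame = base frame: x ahead of the robot, y to its left, z up, the work surface at z = 0. Lengths are in mm, angles in degrees, forces in N, time in s.
With the tool pointing down it reaches from about 425 to 875 mm from the base axis. Payload 4.7 kg.
Tool frame: the origin (TCP) lies on the front face of the gripper's body, between the roots of the fingers; the fingertips stand 73 mm ahead of it and the grasp point (between the pads) lies 54 mm ahead of it; x points along the fingers, y is the direction in which the jaws open and shut, and the axes are right-handed (so a half turn about x gives the same grasp; the last joint's range is limited). The gripper opens to 85 mm and grips with 20 to 120 N. Pads are 22 mm wide; open, the fingers measure 114 mm over their backs; the gripper's body (76 mm by 85 mm) begins 54 mm behind the grasp point. The pads swing forward as they close: fully open they stand 13 mm farther back than shut.
Start: joints at [70.136, 18.392, -4.016, 83.108, 1.295, 78.541, -3.26], TCP at [229.447, -608.17, 303.949] pointing down, gripper open.
Joint ranges: [-163.93, 163.93], [-17.29, 119.83], [-79.2, 71.16], [3.27, 140.29], [-89.18, 269.18], [5.43, 117.66], [-154.24, 154.24]. Speed limits (degrees/s): [147.25, 147.25, 180, 180, 180, 180, 180].

INTERFACE

Orientations are given as [roll, pitch, yaw] about the fixed x, y, z axes, in that order (R = Rz(yaw) Ry(pitch) Rx(roll)).
In Python, from station import manip, vision, ticket gives the robot as it stands.
- The arm moves only by the shell command python3 -m inch 'ROWS' [OPENING] [FORCE]. ROWS is JSON, a list of rows, each an object of numbers: "x", "y", "z": the shift along the tool's x, y, z in mm; "twist": the turn about the tool's x in rad. A call has 1 to 10 rows; each row shifts and turns the pose as measured when the row begins, along the tool's axes as they then stand; what a row does not reach is not made up. A row lasts 1/10 s, in which the tool goes at most 50 mm and 8.59 degrees, less where a joint would pass 70% of its speed; a pose out of reach is approached as far as the arm can. A call with a gripper value outside its range is refused whole. OPENING is the gripper command: -1 is fully open, 1 is shut, values between are in proportion, set as the call begins (- or left out, the last holds). The fingers move at their own pace and stop on an object; FORCE is the grip in N (left out, the last holds). Time passes only in rows, so rows that do not move let the fingers close. It gives the time, the measured TCP pose, the force and the opening at its end, in the units of the state.
- manip.sense(): the state, without advancing time (a new reading comes with each control period).
- vision.grab_frame(name): name is "scene" or "side" or "wrist"; returns a dict with "image" (420x560x3 uint8, red, green, blue), "fx", "fy", "cx", "cy" (pixels), "R" (3x3) and "t" (3): a world point X has camera coordinates R X + t. Camera axes: x right, y down, z forward; pixel columns grow to the right and rows downward; lengths in mm; the calibration is good to about 2 mm. A picture is of the moment at which its call begins. There is no depth.
- ticket.sign_off(): hands the job in, once; it reports no verdict.
The state is a dict: "t": time; "joint_pos": joint angles; "qd": joint speeds; "joint_efforts": joint torques, N m; "tool_pos": TCP position; "orientation": TCP orientation; "contact_force": force on the tool from outside, world axes, zero at the start; "ft_torque": the same for the moment, N m; "width": finger opening in mm.
Only numpy, scipy, OpenCV 4.12 (cv2) and the standard library are available. Lean on these libraries where they do the work, as an engineer would, in place of code of your own. Each camera call takes 0.05 s, during which the arm holds its last target. There are 200 camera calls.

## Working session

There is one attempt and no reset: what is moved stays moved. The work goes in short steps, Python scripts to look and compute and a shell command to move; the robot and the scene stay as the last step left them, time stands still between calls to the robot, and variables do not carry over. Pictures are saved under pics/ and viewed, about 12 in all and at most 16, crops included, and the job is handed in when it is done.

```bash
mkdir -p pics; ls; python3 - <<'E'
from station import manip, vision
import cv2
print(manip.sense())
for n in ("scene","side"):
    f=vision.grab_frame(n); cv2.imwrite(f"pics/{n}0.png",f["image"][...,::-1]); print(n,f["fx"],f["cx"],f["cy"],f["R"],f["t"])
E
```

```text
pics
{'t': 0.0, 'joint_pos': array([70.13859516, 18.44110869, -4.01549638, 83.17578857,  1.29550161,
       78.54021182, -3.25898963]), 'qd': array([ 0.0384803 ,  0.04457018,  0.05588026, -0.08200766,  0.0690892 ,
        0.04044761, -0.14802103]), 'joint_efforts': array([-6.46325088e-05, -4.93578422e+01, -3.82270161e-01, -3.14331579e+01,
        1.29504158e-02,  1.14998611e-02, -1.21533853e-05]), 'tool_pos': array([ 229.2484411 , -607.80346667,  302.79236287]), 'orientation': array([-86.80250617,  89.8879885 , 113.86974527]), 'contact_force': array([ 0.31903385, -0.14019953,  0.60585656]), 'ft_torque': array([-0.02075663, -0.04022245,  0.04419111]), 'width': 85.76604239123726}
scene 439.346363830739 282.54612623052464 210.5353619148302 [[ 0.92004638 -0.3917154   0.00858509]
 [-0.27800683 -0.66809853 -0.69018589]
 [ 0.27609213  0.63261631 -0.72358119]] [-469.92973304  174.00009742 1163.76977325]
side 518.9399260411803 274.3094382017718 214.1604649547808 [[-0.36300637 -0.93173389 -0.0099164 ]
 [-0.52943779  0.21500474 -0.82065132]
 [ 0.76676072 -0.29265154 -0.57134322]] [185.46203127 298.0142339  862.88628421]
```

View pics/scene0.png

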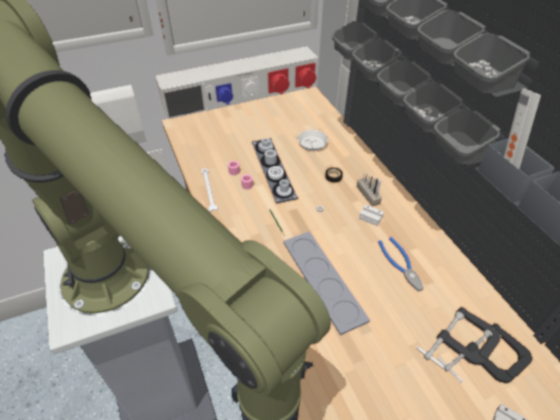

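View pics/side0.png

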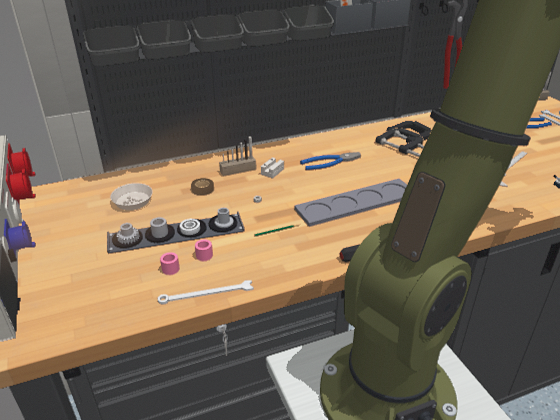

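Full rack in side view: (127,235) gear, (158,228) sleeve, (190,227) bearing, (223,217) bush, apparently. The sleeve look-alikes are pink, at (170,264) and (203,250), and stand off the rack, so they are not meant. I'll confirm this in a crop and measure both racks.

```bash
cat > h.py <<'E'
import numpy as np, cv2
from station import manip, vision
def cast(f,uv,z):
    uv=np.atleast_2d(np.asarray(uv,float)); R=np.array(f["R"]);t=np.array(f["t"])
    d=np.c_[(uv[:,0]-f["cx"])/f["fx"],(uv[:,1]-f["cy"])/f["fy"],np.ones(len(uv))]@R
    c=-R.T@t; return (c+d*((z-c[2])/d[:,2])[:,None])[:,:2]
def proj(f,X):
    q=np.atleast_2d(X)@np.array(f["R"]).T+f["t"]
    return np.c_[f["fx"]*q[:,0]/q[:,2]+f["cx"],f["fy"]*q[:,1]/q[:,2]+f["cy"]]
def rect(f,box,mask,z):
    "largest blob of mask in box (x0,y0,x1,y1); its min-area rectangle on plane z"
    m=np.zeros(mask.shape,np.uint8); x0,y0,x1,y1=box; m[y0:y1,x0:x1]=mask[y0:y1,x0:x1]
    m=cv2.morphologyEx(m,cv2.MORPH_CLOSE,np.ones((3,3),np.uint8))
    c=max(cv2.findContours(m,cv2.RETR_EXTERNAL,cv2.CHAIN_APPROX_NONE)[0],key=cv2.contourArea)
    return cv2.minAreaRect(cast(f,c[:,0,:],z).astype(np.float32))
E
python3 - <<'E'
from h import *
F={n:vision.grab_frame(n) for n in("scene","side")}
for n,be,bf in(("scene",(275,225,375,335),(245,130,305,207)),("side",(285,170,408,228),(98,195,252,258))):
    f=F[n]; i=f["image"].astype(int); sat=i.max(2)-i.min(2); warm=i[...,0]-i[...,2]
    notwood=((warm<25)).astype(np.uint8)
    print(n,"empty",rect(f,be,notwood,12)); print(n,"full",rect(f,bf,notwood,6))
a=cv2.resize(F["side"]["image"][190:280,95:255],None,fx=4,fy=4,interpolation=3)
b=cv2.resize(F["scene"]["image"][125:210,220:310],None,fx=4,fy=4,interpolation=3)
h=max(a.shape[0],b.shape[0]); o=np.zeros((h+a.shape[0],640,3),np.uint8)[:600]
o=np.zeros((600,800,3),np.uint8); a=a[:300,:]; o[:a.shape[0],:a.shape[1]]=a; b=b[:, :]; b=cv2.resize(b,None,fx=.7,fy=.7);o[a.shape[0]:a.shape[0]+b.shape[0],:b.shape[1]]=b
cv2.imwrite("pics/crop1.png",o[...,::-1])
E
```

```text
scene empty ((523.3317260742188, -234.6299285888672), (89.25889587402344, 318.44537353515625), 2.5185728073120117)
scene full ((572.8357543945312, 231.0626220703125), (324.0989685058594, 69.15597534179688), 83.36222076416016)
side empty ((467.2237243652344, -229.74850463867188), (193.88246154785156, 321.4433288574219), 2.5147087574005127)
side full ((582.6510620117188, 225.9766082763672), (316.35675048828125, 110.13243865966797), 83.77674102783203)
```

View pics/crop1.png

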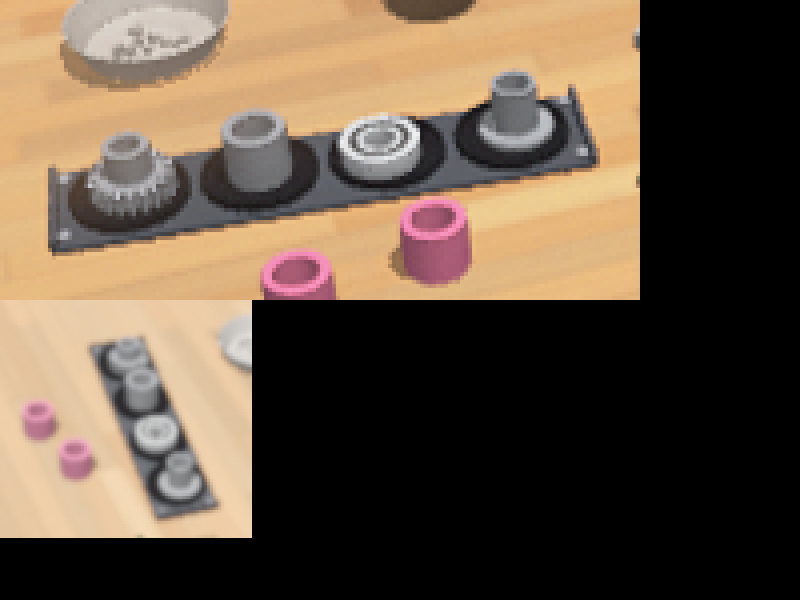

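Crop confirms left→right on full rack: gear, sleeve, bearing, bush; pink sleeves are off-rack and ignored. I'll move above the empty rack and look from the wrist.

```bash
cat >> h.py <<'E'
from scipy.spatial.transform import Rotation as Ro
def to(X,Y,Z,h,tw=True):
    "tool-frame deltas: twist first (rad), then shift in the twisted frame; h = heading of jaw axis, deg (mod 180)"
    s=manip.sense(); R=Ro.from_euler("xyz",s["orientation"],degrees=True).as_matrix()
    h0=np.degrees(np.arctan2(R[1,1],R[0,1])); dh=(h-h0+90)%180-90
    if not tw: dh=0
    a=-np.radians(dh); R2=R@Ro.from_rotvec([a,0,0]).as_matrix()
    d=R2.T@(np.array([X,Y,Z])-s["tool_pos"])
    print("t %.1f pos %s head %.1f w %.1f | twist %.3f x %.1f y %.1f z %.1f"%(s["t"],s["tool_pos"].round(1),h0,s["width"],a,*d),
      "F",np.round(s["contact_force"],1),"tilt %.2f"%np.degrees(np.arccos(-R[2,0])))
E
python3 -c "
from h import *
to(500,-235,400,2.5)"
```

```text
t 0.2 pos [ 229.3 -607.9  303.2] head -69.3 w 85.6 | twist -1.254 x -96.5 y 286.6 z -360.9 F [ 0.2 -0.3  0.1] tilt 0.07
```

```bash
python3 -m inch '[{"twist":-0.14},{"twist":-0.14},{"twist":-0.14},{"twist":-0.14},{"twist":-0.14},{"twist":-0.14},{"twist":-0.14},{"twist":-0.14},{"twist":-0.14}]' -1 40
python3 -m inch '[{"x":-9.6,"y":28,"z":-36},{"x":-9.6,"y":28,"z":-36},{"x":-9.6,"y":28,"z":-36},{"x":-9.6,"y":28,"z":-36},{"x":-9.6,"y":28,"z":-36},{"x":-9.6,"y":28,"z":-36},{"x":-9.6,"y":28,"z":-36},{"x":-9.6,"y":28,"z":-36},{"x":-9.6,"y":28,"z":-36},{"x":-9.6,"y":28,"z":-36}]'
python3 - <<'E'
from h import *
to(500,-235,400,2.5)
f=vision.grab_frame("wrist"); cv2.imwrite("pics/w1.png",f["image"][...,::-1])
print(np.round(f["R"],3),f["t"],f["fx"]); print(proj(f,[[523,-235+y,12] for y in(112,37,-37,-112)]))
E
```

```text
t 0.2 pos [ 229.3 -607.9  303.2] head -69.3 w 85.6 | twist -1.254 x -96.5 y 286.6 z -360.9 F [ 0.2 -0.3  0.1] tilt 0.07
[[ 0.352 -0.936 -0.   ]
 [-0.892 -0.336  0.302]
 [-0.283 -0.106 -0.953]] [-649.15558986  -38.30981022  379.2710685 ] 377.91589833778204
[[-287.62495196 -533.99906945]
 [-158.85892987 -469.95577464]
 [ -39.86669954 -410.77359006]
 [  73.32216047 -354.47777994]]$[0]: bad value
$[0]: bad value
```

View pics/w1.png

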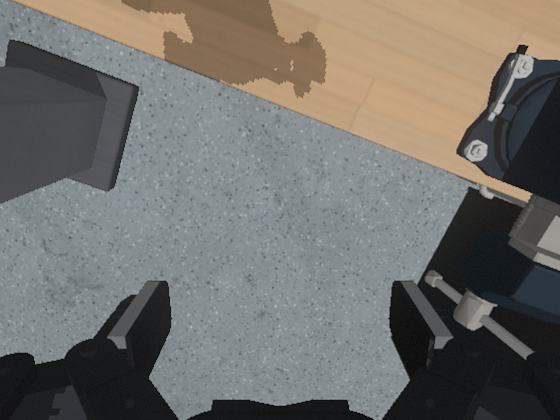

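The move was refused, so the wrist view shows only floor at the start pose. Rows probably need all four keys.

```bash
python3 -m inch '[{"x":0,"y":0,"z":0,"twist":-0.14},{"x":0,"y":0,"z":0,"twist":-0.14},{"x":0,"y":0,"z":0,"twist":-0.14},{"x":0,"y":0,"z":0,"twist":-0.14},{"x":0,"y":0,"z":0,"twist":-0.14},{"x":0,"y":0,"z":0,"twist":-0.14},{"x":0,"y":0,"z":0,"twist":-0.14},{"x":0,"y":0,"z":0,"twist":-0.14},{"x":0,"y":0,"z":0,"twist":-0.14}]' -1 40
```

```text
t: 1.15
tool_pos: [229.1, -607.3, 301.4]
orientation: [-158.5, 89.7, 117.2]
contact_force: [0.2, 0.5, -0.7]
width: 85.1
```

```bash
python3 -m inch '[{"x":-9.6,"y":28,"z":-36,"twist":0},{"x":-9.6,"y":28,"z":-36,"twist":0},{"x":-9.6,"y":28,"z":-36,"twist":0},{"x":-9.6,"y":28,"z":-36,"twist":0},{"x":-9.6,"y":28,"z":-36,"twist":0},{"x":-9.6,"y":28,"z":-36,"twist":0},{"x":-9.6,"y":28,"z":-36,"twist":0},{"x":-9.6,"y":28,"z":-36,"twist":0},{"x":-9.6,"y":28,"z":-36,"twist":0},{"x":-9.6,"y":28,"z":-36,"twist":0}]'
python3 - <<'E'
from h import *
to(500,-235,400,2.5)
f=vision.grab_frame("wrist"); cv2.imwrite("pics/w2.png",f["image"][...,::-1])
print(np.round(f["R"],3),f["t"],f["fx"]); print(proj(f,[[523,-235+y,12] for y in(112,37,-37,-112)]))
E
```

```text
t: 2.15
tool_pos: [474.0, -214.1, 397.6]
orientation: [-126.0, 89.6, 149.0]
contact_force: [0.5, -1.2, 0.7]
width: 85.7
t 2.1 pos [ 474.  -214.1  397.6] head 5.0 w 85.7 | twist 0.043 x -2.6 y 25.0 z 22.0 F [ 0.5 -1.2  0.7] tilt 0.43
[[ 0.996  0.085 -0.005]
 [ 0.083 -0.951  0.299]
 [ 0.02  -0.298 -0.954]] [-451.5334317  -308.69530841  396.06594164] 377.91589833778204
[[331.41701982  85.33763515]
 [323.55314686 150.90039442]
 [316.51735401 209.55927616]
 [310.02137259 263.71763658]]
```

View pics/w2.png

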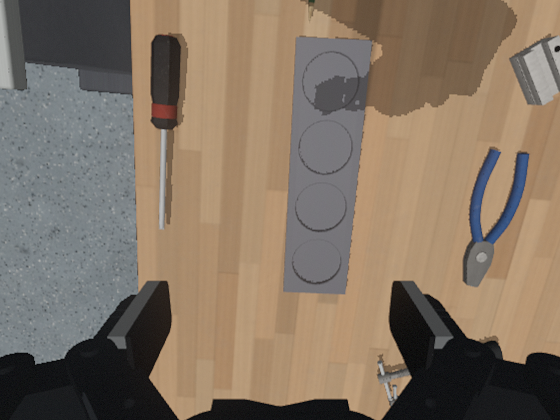

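The empty rack lies whole in view, with recesses at about (330,81), (326,147), (320,206) and (316,261). I'll measure it and go on to the full rack.

```bash
cat > m.py <<'E'
from h import *
f=vision.grab_frame("wrist"); i=f["image"].astype(int)
m=((i[...,0]-i[...,2])<15).astype(np.uint8)
r=rect(f,(240,20,410,340),m,12); print(r, cv2.boxPoints(r).round(1).tolist())
c=cast(f,[(330,81),(326,147),(320.5,206),(316.5,261)],12); print(c.round(1), c.mean(0))
to(540,220,400,-6.5)
E
python3 m.py
```

```text
((526.255126953125, -231.1246795654297), (83.8110122680664, 315.3621826171875), 2.4261789321899414) [[477.70001220703125, -75.4000015258789], [491.1000061035156, -390.3999938964844], [574.7999877929688, -386.8999938964844], [561.4000244140625, -71.80000305175781]]
[[ 527.2 -107.1]
 [ 532.7 -182.1]
 [ 535.7 -256.2]
 [ 540.3 -331.8]] [ 533.99848261 -219.28197207]
t 2.2 pos [ 477.4 -207.9  399.1] head 5.7 w 85.1 | twist 0.213 x 1.5 y 13.7 z -432.2 F [-0.2  0.3  0.3] tilt 0.36
```

```bash
python3 -m inch '[{"x":0,"y":1,"z":-43,"twist":0.02},{"x":0,"y":1,"z":-43,"twist":0.02},{"x":0,"y":1,"z":-43,"twist":0.02},{"x":0,"y":1,"z":-43,"twist":0.02},{"x":0,"y":1,"z":-43,"twist":0.02},{"x":0,"y":1,"z":-43,"twist":0.02},{"x":0,"y":1,"z":-43,"twist":0.02},{"x":0,"y":1,"z":-43,"twist":0.02},{"x":0,"y":1,"z":-43,"twist":0.02},{"x":0,"y":1,"z":-43,"twist":0.02}]'
python3 -m inch '[{"x":0,"y":0,"z":0,"twist":0},{"x":0,"y":0,"z":0,"twist":0},{"x":0,"y":0,"z":0,"twist":0}]'
python3 - <<'E'
from h import *
to(540,220,400,-6.5)
f=vision.grab_frame("wrist"); i=f["image"]; cv2.imwrite("pics/w3.png",i[...,::-1])
np.savez("w3.npz",image=i,**{k:f[k] for k in("fx","fy","cx","cy","R","t")})
E
```

```text
t: 3.25
tool_pos: [485.7, 225.7, 400.3]
orientation: [59.3, 89.7, -37.8]
contact_force: [0.1, -1.0, 0.5]
width: 85.5
t: 3.55
tool_pos: [484.1, 231.4, 399.3]
orientation: [177.7, 89.9, 81.2]
contact_force: [0.2, 0.4, 1.3]
width: 85.5
t 3.5 pos [484.1 231.4 399.3] head -6.5 w 85.5 | twist 0.000 x -0.7 y 56.9 z 5.0 F [0.2 0.4 1.3] tilt 0.12
```

View pics/w3.png

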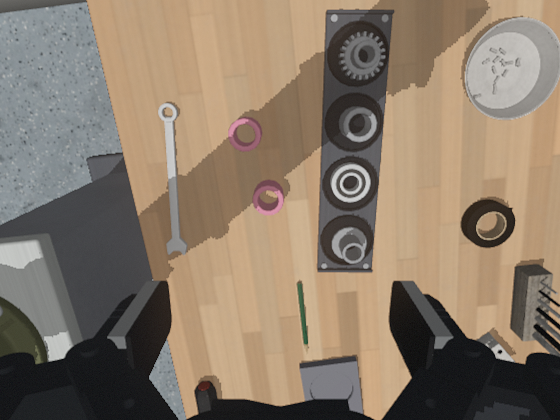

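All four parts are in view: gear (362,54), sleeve (357,123), bearing (350,183), bush (348,245). The pink rings at (245,134) and (268,198) are outside the rack.

```bash
python3 - <<'E'
from h import *
f=dict(np.load("w3.npz")); im=f["image"]; i=im.astype(int)
m=((i[...,0]-i[...,2])<12).astype(np.uint8)
r=rect(f,(305,3,402,285),m,6); print("rack",r)
g=cv2.cvtColor(im,cv2.COLOR_RGB2GRAY)
(cx,cy),_,_=r; th=np.radians(r[2] if r[1][0]<r[1][1] else r[2]-90); print("yaw",np.degrees(th))
for n,y in zip(("gear","sleeve","bearing","bush"),(112.5,37.5,-37.5,-112.5)):
    c=np.array([cx-np.sin(th)*y,cy+np.cos(th)*y]); 
    print(n,"cup",c.round(1), "px cup floor",proj(f,[*c,13]).round(0)[0], "px top",proj(f,[*c,42 if n!="bearing" else 22]).round(0)[0])
print(cast(f,[(366,55),(358,124),(352,253)],43).round(1),cast(f,[(350.5,183)],22).round(1))
o=cv2.resize(im[5:275,310:400],None,fx=2.2,fy=2.2,interpolation=3)
a=cv2.resize(im[10:150,310:400],None,fx=4,fy=4,interpolation=3);b=cv2.resize(im[140:280,310:400],None,fx=4,fy=4,interpolation=3)
cv2.imwrite("pics/c3.png",np.hstack([a,b])[...,::-1])
E
```

```text
rack ((571.4646606445312, 227.5574951171875), (316.86236572265625, 73.57198333740234), 83.20640563964844)
yaw -6.7935943603515625
gear cup [584.8 339.3] px cup floor [358.  54.] px top [364.  52.]
sleeve cup [575.9 264.8] px cup floor [354. 123.] px top [359. 125.]
bearing cup [567.  190.3] px cup floor [350. 185.] px top [352. 187.]
bush cup [558.2 115.8] px cup floor [347. 241.] px top [351. 250.]
[[586.7 335.6]
 [574.7 266.1]
 [559.3 112.5]] [[566.1 195.2]]
```

View pics/c3.png

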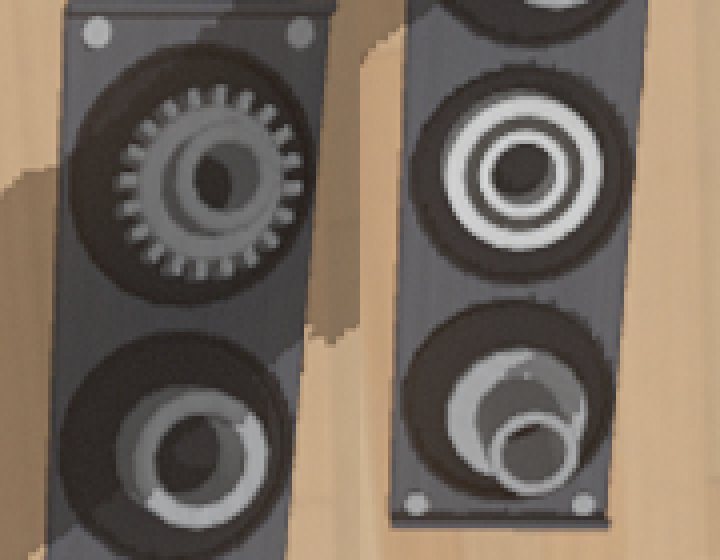

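Parts sit near their cup centres. First the gear: hub top at about (364.5,55) → roughly (585,335.5).

```bash
python3 - <<'E'
from h import *
f=dict(np.load("w3.npz"))
for n,p,z in(("gear",(364.5,55.2),42),("sleeve",(360.2,124.3),42),("bearing",(350.5,183.2),22),("bush",(353.5,253.2),44)): print(n,cast(f,[p],z)[0].round(1))
to(585,335.5,170,-6.8)
E
```

```text
gear [585.4 335.7]
sleeve [577.3 265.4]
bearing [566.  194.9]
bush [560.9 112.5]
t 3.6 pos [484.3 230.7 399.3] head -6.6 w 85.5 | twist 0.004 x 229.5 y 87.4 z -115.6 F [ 0.7 -0.5 -0.4] tilt 0.09
```

```bash
python3 -m inch '[{"x":32,"y":12.5,"z":-16.5,"twist":0},{"x":32,"y":12.5,"z":-16.5,"twist":0},{"x":32,"y":12.5,"z":-16.5,"twist":0},{"x":32,"y":12.5,"z":-16.5,"twist":0},{"x":32,"y":12.5,"z":-16.5,"twist":0},{"x":32,"y":12.5,"z":-16.5,"twist":0},{"x":32,"y":12.5,"z":-16.5,"twist":0},{"x":0,"y":0,"z":0,"twist":0},{"x":0,"y":0,"z":0,"twist":0}]'
python3 - <<'E'
from h import *
to(585,335.5,98,-6.8)
f=vision.grab_frame("wrist"); cv2.imwrite("pics/w4.png",f["image"][...,::-1])
print(proj(f,[[585.4,335.7,42]]))
E
```

```text
t: 4.5
tool_pos: [601.8, 314.5, 168.0]
orientation: [43.1, 88.8, -55.4]
contact_force: [-0.1, -0.3, 0.5]
width: 85.3
t 4.5 pos [601.8 314.5 168. ] head -8.5 w 85.3 | twist -0.029 x 69.5 y -20.2 z -20.0 F [-0.1 -0.3  0.5] tilt 1.21
[[241.03520157 203.54370714]]
```

View pics/w4.png

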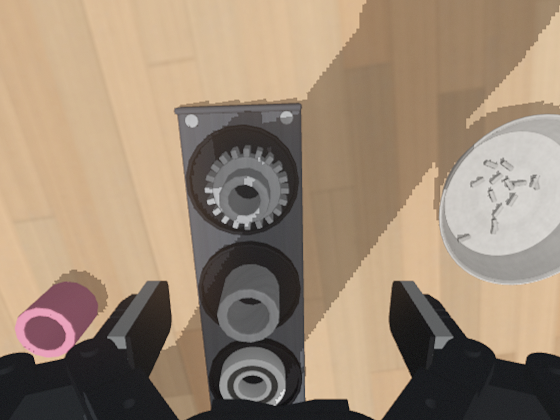

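Gear hub top at (245,200), 2 mm from prediction. Correcting laterally before going down.

```bash
python3 -m inch '[{"x":5,"y":-7,"z":-7,"twist":-0.01},{"x":5,"y":-7,"z":-7,"twist":-0.01},{"x":5,"y":-7,"z":-7,"twist":-0.01},{"x":0,"y":0,"z":0,"twist":0},{"x":0,"y":0,"z":0,"twist":0}]'
python3 - <<'E'
from h import *
f=vision.grab_frame("wrist")
to(586,336,98,-6.8)
E
```

```text
t: 5.05
tool_pos: [583.3, 338.3, 157.5]
orientation: [57.1, 88.5, -39.7]
contact_force: [0.7, 0.1, -0.1]
width: 85.6
t 5.1 pos [583.  338.6 157.5] head -6.7 w 85.2 | twist 0.002 x 59.6 y 2.0 z 1.4 F [-0.4  0.7  0.1] tilt 1.48
```

```bash
python3 -m inch '[{"x":15,"y":0.5,"z":0.4,"twist":0},{"x":15,"y":0.5,"z":0.4,"twist":0},{"x":15,"y":0.5,"z":0.4,"twist":0},{"x":10,"y":0,"z":0,"twist":0},{"x":0,"y":0,"z":0,"twist":0}]'
python3 - <<'E'
from h import *
to(586,336,98,-6.8)
f=vision.grab_frame("wrist"); cv2.imwrite("pics/w5.png",f["image"][...,::-1])
E
```

```text
t: 5.6
tool_pos: [586.1, 334.4, 96.2]
orientation: [52.3, 88.5, -44.5]
contact_force: [-0.5, -0.4, 1.2]
width: 85.4
t 5.6 pos [586.1 334.4  96.2] head -6.8 w 85.4 | twist 0.000 x -1.8 y -0.3 z -1.6 F [-0.5 -0.4  1.2] tilt 1.50
```

View pics/w5.png

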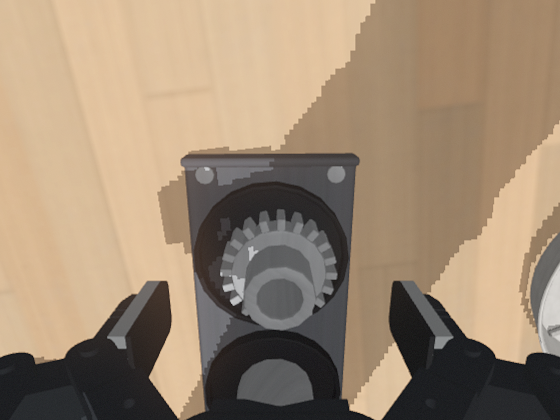

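The hub is centred between the jaws at (280,297). I'll rise 4 mm so the tips clear the toothed disc, then close.

```bash
python3 -m inch '[{"x":-4,"y":0,"z":0,"twist":0},{"x":0,"y":0,"z":-0.8,"twist":0},{"x":0,"y":0,"z":0,"twist":0},{"x":0,"y":0,"z":0,"twist":0},{"x":0,"y":0,"z":0,"twist":0},{"x":0,"y":0,"z":0,"twist":0},{"x":0,"y":0,"z":0,"twist":0},{"x":0,"y":0,"z":0,"twist":0}]' 1 50
python3 -m inch '[{"x":-12,"y":0,"z":0,"twist":0},{"x":-25,"y":0,"z":0,"twist":0},{"x":-35,"y":0,"z":0,"twist":0},{"x":-35,"y":0,"z":0,"twist":0},{"x":0,"y":0,"z":0,"twist":0},{"x":0,"y":0,"z":0,"twist":0}]'
python3 -c "
from h import *
to(531,-343.5,205,2.4)"
```

```text
t: 6.45
tool_pos: [587.1, 336.5, 103.5]
orientation: [60.8, 88.4, -36.0]
contact_force: [0.7, 0.3, 0.7]
width: 24.9
t: 7.05
tool_pos: [583.5, 337.8, 215.4]
orientation: [53.9, 88.5, -42.8]
contact_force: [0.4, -0.8, -2.3]
width: 24.9
t 7.0 pos [583.5 337.8 215.4] head -6.7 w 24.9 | twist -0.159 x 21.3 y -81.2 z 678.2 F [ 0.4 -0.8 -2.3] tilt 1.47
```

```bash
python3 -m inch '[{"x":0,"y":0,"z":10,"twist":-0.08},{"x":0,"y":-2,"z":25,"twist":-0.08},{"x":0,"y":-5,"z":40,"twist":0},{"x":0,"y":-5,"z":45,"twist":0},{"x":0,"y":-5,"z":45,"twist":0},{"x":0,"y":-5,"z":45,"twist":0},{"x":0,"y":-5,"z":45,"twist":0},{"x":0,"y":-5,"z":45,"twist":0},{"x":0,"y":-5,"z":45,"twist":0},{"x":0,"y":-5,"z":45,"twist":0}]'
python3 -m inch '[{"x":0,"y":-6,"z":45,"twist":0},{"x":0,"y":-6,"z":45,"twist":0},{"x":0,"y":-6,"z":45,"twist":0},{"x":0,"y":-6,"z":45,"twist":0},{"x":0,"y":-6,"z":35,"twist":0},{"x":0,"y":-4,"z":25,"twist":0},{"x":0,"y":0,"z":10,"twist":0},{"x":0,"y":0,"z":0,"twist":0},{"x":0,"y":0,"z":0,"twist":0}]'
python3 - <<'E'
from h import *
to(531,-343.5,150,2.4)
E
```

```text
t: 8.05
tool_pos: [550.4, -60.0, 211.2]
orientation: [11.9, 89.2, -74.3]
contact_force: [0.1, -0.1, -1.1]
width: 24.9
t: 8.95
tool_pos: [522.2, -329.8, 205.2]
orientation: [-50.7, 89.2, -137.6]
contact_force: [0.9, -0.3, -1.5]
width: 25.2
t 8.9 pos [ 522.2 -329.8  205.2] head 3.1 w 25.2 | twist 0.011 x 55.2 y 8.8 z 13.6 F [ 0.9 -0.3 -1.5] tilt 0.80
```

```bash
python3 -m inch '[{"x":10,"y":4,"z":7,"twist":0.01},{"x":15,"y":4,"z":7,"twist":0},{"x":15,"y":0,"z":0,"twist":0},{"x":10,"y":0,"z":0,"twist":0},{"x":0,"y":0,"z":0,"twist":0},{"x":0,"y":0,"z":0,"twist":0}]'
python3 - <<'E'
from h import *
to(531,-343.5,103,2.4)
f=vision.grab_frame("wrist"); cv2.imwrite("pics/w6.png",f["image"][...,::-1])
to(531,-343.5,103,2.4)
a=np.linspace(0,2*np.pi,13)[:-1]; print(proj(f,[[531,-343.5,12]]), proj(f,[[527.9,-268.6,12],[524.7,-193.6,12]]))
E
```

```text
t: 9.55
tool_pos: [532.8, -337.2, 149.1]
orientation: [-67.7, 89.2, -154.7]
contact_force: [0.4, 0.7, -1.5]
width: 24.7
t 9.6 pos [ 532.8 -337.2  149.1] head 3.0 w 24.7 | twist 0.011 x 46.2 y -1.4 z 6.0 F [ 0.4  0.7 -1.5] tilt 0.77
t 9.6 pos [ 532.6 -337.2  149.2] head 3.0 w 25.1 | twist 0.011 x 46.2 y -1.3 z 5.9 F [-0.7  0.3 -1.8] tilt 0.78
[[279.56352641 240.25345702]] [[280.97279544 108.29558619]
 [282.54819715 -58.4496648 ]]
```

View pics/w6.png

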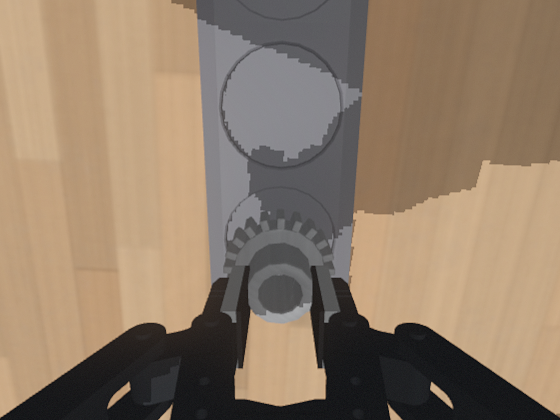

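The next recess shows at (281,105) against a predicted (281,108), about 1.5 mm off, so the rack estimate is good. Lowering the gear.

```bash
python3 -m inch '[{"x":14,"y":-0.5,"z":2.5,"twist":0.01},{"x":14,"y":-0.5,"z":2.5,"twist":0},{"x":10,"y":0,"z":0,"twist":0},{"x":3,"y":0,"z":0,"twist":0},{"x":0,"y":0,"z":0,"twist":0},{"x":0,"y":0,"z":0,"twist":0}]'
python3 -c "
from h import *
to(531,-342.5,102.5,2.4)"
```

```text
t: 10.2
tool_pos: [531.1, -343.7, 105.2]
orientation: [-62.5, 89.2, -150.2]
contact_force: [-0.2, 0.1, -2.3]
width: 25.2
t 10.2 pos [ 531.1 -343.7  105.2] head 2.3 w 25.2 | twist -0.001 x 2.6 y -0.1 z -1.2 F [-0.2  0.1 -2.3] tilt 0.77
```

```bash
python3 -m inch '[{"x":2,"y":0,"z":0,"twist":0},{"x":0.8,"y":0,"z":0,"twist":0},{"x":0,"y":0,"z":0,"twist":0}]'
python3 -m inch '[{"x":0,"y":0,"z":0,"twist":0},{"x":0,"y":0,"z":0,"twist":0},{"x":0,"y":0,"z":0,"twist":0},{"x":0,"y":0,"z":0,"twist":0},{"x":-15,"y":0,"z":0,"twist":0},{"x":-30,"y":0,"z":0,"twist":0},{"x":-35,"y":0,"z":0,"twist":0},{"x":-10,"y":0,"z":0,"twist":0},{"x":0,"y":0,"z":0,"twist":0}]' -1
python3 -c "
from h import *
to(578,266,160,-6.8)"
```

```text
t: 10.5
tool_pos: [531.8, -343.8, 103.3]
orientation: [-55.5, 89.3, -143.2]
contact_force: [-0.4, 0.3, -0.7]
width: 25.1
t: 11.4
tool_pos: [534.0, -342.9, 201.3]
orientation: [-38.2, 89.3, -125.8]
contact_force: [-0.6, 0.1, 0.2]
width: 85.5
t 11.4 pos [ 534.  -342.9  201.3] head 2.4 w 85.5 | twist 0.160 x 35.1 y -28.2 z -610.2 F [-0.6  0.1  0.2] tilt 0.67
```

```bash
python3 -m inch '[{"x":0,"y":0,"z":-10,"twist":0.08},{"x":0,"y":-2,"z":-25,"twist":0.08},{"x":0,"y":-2,"z":-40,"twist":0},{"x":0,"y":-2,"z":-45,"twist":0},{"x":0,"y":-2,"z":-45,"twist":0},{"x":0,"y":-2,"z":-45,"twist":0},{"x":0,"y":-2,"z":-45,"twist":0},{"x":0,"y":-2,"z":-45,"twist":0},{"x":0,"y":-2,"z":-45,"twist":0},{"x":0,"y":-2,"z":-45,"twist":0}]'
python3 -m inch '[{"x":0,"y":-2,"z":-45,"twist":0},{"x":0,"y":-2,"z":-45,"twist":0},{"x":0,"y":-2,"z":-45,"twist":0},{"x":0,"y":-2,"z":-30,"twist":0},{"x":0,"y":0,"z":-20,"twist":0},{"x":0,"y":0,"z":-10,"twist":0},{"x":0,"y":0,"z":0,"twist":0},{"x":0,"y":0,"z":0,"twist":0}]'
python3 - <<'E'
from h import *
to(577.5,266,150,-6.8)
E
```

```text
t: 12.4
tool_pos: [559.1, 48.2, 188.8]
orientation: [-42.5, 88.9, -140.8]
contact_force: [1.0, -0.3, 0.1]
width: 85.4
t: 13.2
tool_pos: [573.3, 256.6, 178.8]
orientation: [-56.9, 88.4, -154.5]
contact_force: [0.2, -0.6, -0.6]
width: 85.3
t 13.2 pos [573.3 256.6 178.8] head -7.6 w 85.3 | twist -0.015 x 28.5 y 3.8 z -10.3 F [ 0.2 -0.6 -0.6] tilt 1.62
```

```bash
python3 -m inch '[{"x":15,"y":2,"z":-5,"twist":-0.01},{"x":15,"y":2,"z":-5,"twist":-0.005},{"x":0,"y":0,"z":0,"twist":0},{"x":0,"y":0,"z":0,"twist":0}]'
python3 - <<'E'
from h import *
to(577.5,266,94,-6.8)
E
```

```text
t: 13.6
tool_pos: [579.4, 260.3, 144.3]
orientation: [-52.0, 88.2, -149.1]
contact_force: [0.4, -0.9, -0.2]
width: 85.2
t 13.6 pos [579.4 260.3 144.3] head -7.1 w 85.2 | twist -0.006 x 50.3 y -1.3 z -6.4 F [ 0.4 -0.9 -0.2] tilt 1.79
```

```bash
python3 -m inch '[{"x":14,"y":-0.5,"z":-3,"twist":-0.005},{"x":14,"y":-0.5,"z":-3,"twist":0},{"x":12,"y":0,"z":0,"twist":0},{"x":5,"y":0,"z":0,"twist":0},{"x":0,"y":0,"z":0,"twist":0},{"x":0,"y":0,"z":0,"twist":0}]'
python3 - <<'E'
from h import *
to(577.5,266,94,-6.8)
f=vision.grab_frame("wrist"); print(proj(f,[[577.5,266,42]])); cv2.imwrite("pics/w7.png",f["image"][200:,100:460,::-1])
E
```

```text
t: 14.2
tool_pos: [577.5, 265.2, 94.3]
orientation: [-52.4, 88.1, -149.3]
contact_force: [-0.0, -0.7, 0.0]
width: 85.2
t 14.2 pos [577.5 265.2  94.3] head -6.9 w 85.2 | twist -0.001 x 0.3 y -0.1 z -0.8 F [-0.  -0.7  0. ] tilt 1.89
[[284.21044353 307.77493822]]
```

View pics/w7.png

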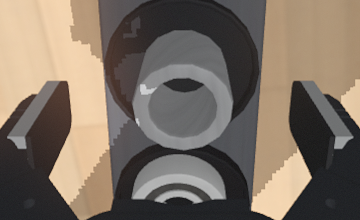

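The sleeve top is at (283,308), as predicted (284,308). Closing and lifting.

```bash
python3 -m inch '[{"x":0,"y":0,"z":0,"twist":0},{"x":0,"y":0,"z":0,"twist":0},{"x":0,"y":0,"z":0,"twist":0},{"x":0,"y":0,"z":0,"twist":0},{"x":0,"y":0,"z":0,"twist":0},{"x":0,"y":0,"z":0,"twist":0},{"x":0,"y":0,"z":0,"twist":0}]' 1 50
python3 -m inch '[{"x":-12,"y":0,"z":0,"twist":0},{"x":-25,"y":0,"z":0,"twist":0},{"x":-35,"y":0,"z":0,"twist":0},{"x":-35,"y":0,"z":0,"twist":0},{"x":-10,"y":0,"z":0,"twist":0},{"x":0,"y":0,"z":0,"twist":0}]'
python3 -c "
from h import *
to(528,-267.6,205,2.4)"
```

```text
t: 14.95
tool_pos: [578.6, 265.6, 96.6]
orientation: [-50.5, 88.3, -147.4]
contact_force: [0.9, 0.4, 0.5]
width: 36.1
t: 15.55
tool_pos: [580.2, 266.9, 217.9]
orientation: [-52.4, 88.1, -149.2]
contact_force: [-0.3, 0.9, -3.3]
width: 35.6
t 15.6 pos [580.2 266.9 217.9] head -6.8 w 35.6 | twist -0.161 x 23.6 y -74.1 z 531.5 F [-0.3  0.9 -3.3] tilt 1.94
```

```bash
python3 -m inch '[{"x":0,"y":0,"z":10,"twist":-0.08},{"x":0,"y":-2,"z":25,"twist":-0.08},{"x":0,"y":-5,"z":40,"twist":0},{"x":0,"y":-6,"z":45,"twist":0},{"x":0,"y":-6,"z":45,"twist":0},{"x":0,"y":-6,"z":45,"twist":0},{"x":0,"y":-6,"z":45,"twist":0},{"x":0,"y":-6,"z":45,"twist":0},{"x":0,"y":-6,"z":45,"twist":0},{"x":0,"y":-6,"z":45,"twist":0}]'
python3 -m inch '[{"x":2,"y":-6,"z":45,"twist":0},{"x":5,"y":-6,"z":35,"twist":0},{"x":10,"y":-2,"z":25,"twist":0},{"x":15,"y":0,"z":10,"twist":0},{"x":15,"y":0,"z":0,"twist":0},{"x":10,"y":0,"z":0,"twist":0},{"x":0,"y":0,"z":0,"twist":0},{"x":0,"y":0,"z":0,"twist":0}]'
python3 - <<'E'
from h import *
to(528,-267.6,95.6,2.4)
E
```

```text
t: 16.55
tool_pos: [538.5, -131.1, 210.4]
orientation: [-79.7, 87.2, -165.9]
contact_force: [0.4, -0.3, -1.9]
width: 35.9
t: 17.35
tool_pos: [521.0, -255.4, 141.8]
orientation: [-88.0, 86.5, -174.6]
contact_force: [-0.2, 0.7, -1.9]
width: 35.6
t 17.4 pos [ 521.  -255.4  141.8] head 3.3 w 35.6 | twist 0.016 x 45.7 y 9.4 z 12.3 F [-0.2  0.7 -1.9] tilt 3.54
```

Tilt has grown to 3.5° in fast moves. I'll aim with the grasped part's point rather than the TCP, and use slower rows from now on.

```bash
cat >> h.py <<'E'
def tip(X,Y,Z,h,L=75):
    "as to(), but the point L ahead of the TCP is to stand over X,Y (TCP height Z)"
    s=manip.sense(); R=Ro.from_euler("xyz",s["orientation"],degrees=True).as_matrix(); u=R[:,0]
    print("tool x",u.round(3),"tip",(s["tool_pos"]+L*u).round(1)); to(X-L*u[0],Y-L*u[1],Z,h)
E
python3 -c "
from h import *
tip(528,-267.6,95.6,2.4)"
```

```text
tool x [-0.061 -0.006 -0.998] tip [ 516.3 -255.8   66.9]
t 17.4 pos [ 521.  -255.4  141.8] head 3.3 w 35.6 | twist 0.016 x 45.5 y 14.0 z 12.1 F [-0.2  0.7 -1.9] tilt 3.54
```

```bash
python3 -m inch '[{"x":5,"y":4,"z":4,"twist":0.008},{"x":5,"y":4,"z":4,"twist":0.008},{"x":5,"y":4,"z":4,"twist":0},{"x":5,"y":0,"z":0,"twist":0},{"x":0,"y":0,"z":0,"twist":0},{"x":0,"y":0,"z":0,"twist":0}]'
python3 -c "
from h import *
tip(528,-267.6,95.6,2.4)"
```

```text
t: 17.95
tool_pos: [535.9, -265.1, 121.3]
orientation: [-85.6, 86.7, -173.0]
contact_force: [0.4, 0.4, -1.7]
width: 35.8
tool x [-0.058 -0.007 -0.998] tip [ 531.6 -265.6   46.5]
t 17.9 pos [ 535.9 -265.1  121.3] head 2.6 w 35.8 | twist 0.003 x 25.9 y -2.1 z 1.7 F [ 0.4  0.4 -1.7] tilt 3.34
```

```bash
python3 -m inch '[{"x":10,"y":-0.7,"z":0.6,"twist":0},{"x":10,"y":-0.7,"z":0.6,"twist":0},{"x":3,"y":-0.7,"z":0.6,"twist":0},{"x":1,"y":0,"z":0,"twist":0},{"x":0,"y":0,"z":0,"twist":0}]'
python3 -c "
from h import *
tip(528,-267.6,95.6,2.4)"
```

```text
t: 18.45
tool_pos: [531.9, -267.6, 96.0]
orientation: [-85.0, 86.7, -172.5]
contact_force: [-0.2, -0.1, 1.2]
width: 35.9
tool x [-0.058 -0.008 -0.998] tip [ 527.6 -268.2   21.2]
t 18.4 pos [ 531.9 -267.6   96. ] head 2.6 w 35.9 | twist 0.003 x 0.4 y 0.5 z -0.6 F [-0.2 -0.1  1.2] tilt 3.35
```

Touched down (force changed from −1.7 to +1.2 N). Release, retract, and return with slower rows to the bearing.

```bash
python3 -m inch '[{"x":0,"y":0,"z":0,"twist":0},{"x":0,"y":0,"z":0,"twist":0},{"x":0,"y":0,"z":0,"twist":0},{"x":0,"y":0,"z":0,"twist":0},{"x":-15,"y":0,"z":0,"twist":0},{"x":-25,"y":0,"z":0,"twist":0},{"x":-25,"y":0,"z":0,"twist":0},{"x":-10,"y":0,"z":0,"twist":0},{"x":0,"y":0,"z":0,"twist":0}]' -1
python3 -c "
from h import *
tip(566.5,195,165,-6.8)"
```

```text
t: 19.35
tool_pos: [537.8, -266.7, 177.8]
orientation: [-83.2, 86.8, -170.6]
contact_force: [0.3, 0.6, -0.5]
width: 85.3
tool x [-0.054 -0.009 -0.998] tip [ 533.8 -267.4  102.9]
t 19.4 pos [ 537.8 -266.7  177.8] head 2.6 w 85.3 | twist 0.164 x 6.8 y -21.6 z -463.1 F [ 0.3  0.6 -0.5] tilt 3.16
```

```bash
python3 -m inch '[{"x":0,"y":0,"z":-10,"twist":0.08},{"x":0,"y":-1,"z":-20,"twist":0.08},{"x":0,"y":-1,"z":-25,"twist":0},{"x":0,"y":-1,"z":-25,"twist":0},{"x":0,"y":-1,"z":-25,"twist":0},{"x":0,"y":-1,"z":-25,"twist":0},{"x":0,"y":-1,"z":-25,"twist":0},{"x":0,"y":-1,"z":-25,"twist":0},{"x":0,"y":-1,"z":-25,"twist":0},{"x":0,"y":-1,"z":-25,"twist":0}]'
python3 -m inch '[{"x":0,"y":-1,"z":-25,"twist":0},{"x":0,"y":-1,"z":-25,"twist":0},{"x":0,"y":-1,"z":-25,"twist":0},{"x":0,"y":-1,"z":-25,"twist":0},{"x":0,"y":-1,"z":-25,"twist":0},{"x":0,"y":-1,"z":-25,"twist":0},{"x":0,"y":-1,"z":-25,"twist":0},{"x":0,"y":-1,"z":-25,"twist":0},{"x":0,"y":0,"z":0,"twist":0},{"x":0,"y":0,"z":0,"twist":0}]'
python3 -c "
from h import *
tip(566.5,195,165,-6.8)"
```

```text
t: 20.35
tool_pos: [549.5, -35.3, 167.1]
orientation: [-74.4, 86.3, -171.9]
contact_force: [0.2, 0.4, 0.3]
width: 85.5
t: 21.35
tool_pos: [562.1, 174.6, 155.2]
orientation: [-75.9, 85.6, -173.1]
contact_force: [-0.7, -0.3, 0.4]
width: 85.2
tool x [-0.076 -0.009 -0.997] tip [556.4 173.9  80.4]
t 21.4 pos [562.1 174.6 155.2] head -7.2 w 85.2 | twist -0.008 x -10.8 y 6.8 z -21.9 F [-0.7 -0.3  0.4] tilt 4.42
```

```bash
python3 -m inch '[{"x":-5,"y":2,"z":-7,"twist":0},{"x":-5,"y":2,"z":-7,"twist":0},{"x":-5,"y":2,"z":-7,"twist":0},{"x":0,"y":0,"z":0,"twist":0},{"x":0,"y":0,"z":0,"twist":0}]'
python3 -c "
from h import *
tip(566.5,195,100,-6.8); print(manip.sense()['joint_pos'].round(1))"
```

```text
t: 21.85
tool_pos: [573.4, 192.9, 169.8]
orientation: [-74.5, 85.5, -172.0]
contact_force: [-0.9, -0.3, -0.3]
width: 85.4
tool x [-0.077 -0.011 -0.997] tip [567.7 192.   95. ]
t 21.9 pos [573.4 192.9 169.8] head -7.5 w 85.4 | twist -0.013 x 69.7 y 3.8 z -4.2 F [-0.9 -0.3 -0.3] tilt 4.46
[ 21.5  32.1 -55.5  94.   25.5  72.7 -47. ]
```

```bash
python3 -m inch '[{"x":0,"y":0,"z":0,"twist":0.14},{"x":0,"y":0,"z":0,"twist":0.14},{"x":0,"y":0,"z":0,"twist":0.14}]'
python3 -c "
from h import *
tip(566.5,195,100,-96.8); print(manip.sense()['joint_pos'].round(1))"
```

```text
t: 22.15
tool_pos: [573.6, 191.6, 169.5]
orientation: [-49.8, 85.5, -172.3]
contact_force: [-0.2, -0.3, 0.0]
width: 85.1
tool x [-0.078 -0.011 -0.997] tip [567.8 190.9  94.8]
t 22.1 pos [573.6 191.6 169.5] head -32.6 w 85.1 | twist 1.121 x 69.4 y -5.3 z -3.5 F [-0.2 -0.3  0. ] tilt 4.50
[ 18.3  30.  -50.5  94.1  22.2  71.6 -69.6]
```

```bash
python3 -m inch '[{"x":0,"y":0,"z":0,"twist":0.14},{"x":0,"y":0,"z":0,"twist":0.14},{"x":0,"y":0,"z":0,"twist":0.14},{"x":0,"y":0,"z":0,"twist":0.14},{"x":0,"y":0,"z":0,"twist":0.14},{"x":0,"y":0,"z":0,"twist":0.14},{"x":0,"y":0,"z":0,"twist":0.14}]'
python3 -c "
from h import *
tip(566.5,195,100,-96.8); print(manip.sense()['joint_pos'].round(1))"
```

```text
t: 22.85
tool_pos: [573.4, 188.3, 169.1]
orientation: [10.3, 85.4, -170.9]
contact_force: [0.9, -0.4, 0.3]
width: 85.3
tool x [-0.079 -0.013 -0.997] tip [567.5 187.4  94.4]
t 22.9 pos [573.4 188.3 169.1] head -91.2 w 85.3 | twist 0.098 x 68.9 y -8.9 z -3.4 F [ 0.9 -0.4  0.3] tilt 4.58
[  10.6   26.1  -39.1   94.6   15.7   69.9 -123.5]
```

```bash
python3 -m inch '[{"x":15,"y":-4.5,"z":-1,"twist":0.05},{"x":20,"y":-4.5,"z":-1,"twist":0.05},{"x":18,"y":0,"z":-1,"twist":0},{"x":10,"y":0,"z":0,"twist":0},{"x":0,"y":0,"z":0,"twist":0},{"x":0,"y":0,"z":0,"twist":0}]' -0.6
python3 - <<'E'
from h import *
tip(566.3,195,88,-96.8)
f=vision.grab_frame("wrist"); print(proj(f,[[566.2,195,22]])); cv2.imwrite("pics/w8.png",f["image"][:,:,::-1])
E
```

```text
t: 23.45
tool_pos: [572.8, 194.6, 105.2]
orientation: [17.9, 85.5, -169.7]
contact_force: [0.5, -0.2, 0.4]
width: 68.2
tool x [-0.076 -0.014 -0.997] tip [567.1 193.6  30.5]
t 23.4 pos [572.8 194.6 105.2] head -97.5 w 68.2 | twist -0.013 x 17.2 y -1.7 z -0.3 F [ 0.5 -0.2  0.4] tilt 4.45
[[277.28076066 273.61523533]]
```

View pics/w8.png

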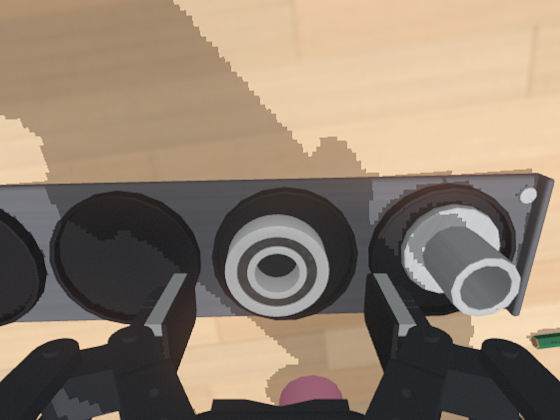

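Bearing's top at (277,272), as predicted, between the jaws, with the bush clear at (480,280). Going down and closing.

```bash
python3 -m inch '[{"x":8,"y":-0.8,"z":0,"twist":0},{"x":7,"y":-0.5,"z":0,"twist":0},{"x":0,"y":0,"z":0,"twist":0}]'
python3 -m inch '[{"x":0,"y":0,"z":0,"twist":0},{"x":0,"y":0,"z":0,"twist":0},{"x":0,"y":0,"z":0,"twist":0},{"x":0,"y":0,"z":0,"twist":0},{"x":0,"y":0,"z":0,"twist":0},{"x":0,"y":0,"z":0,"twist":0}]' 1 60
python3 -c "
from h import *
tip(566.3,195,88,-96.8)"
```

```text
t: 23.8
tool_pos: [573.0, 195.8, 91.1]
orientation: [17.8, 85.7, -169.8]
contact_force: [-0.0, -0.0, 0.1]
width: 68.4
t: 24.4
tool_pos: [575.7, 201.2, 96.7]
orientation: [12.5, 86.3, -175.0]
contact_force: [-0.4, 0.2, -0.4]
width: -0.3
tool x [-0.064 -0.006 -0.998] tip [570.9 200.7  21.8]
t 24.4 pos [575.7 201.2  96.7] head -97.5 w -0.3 | twist -0.011 x 9.0 y 6.1 z 3.3 F [-0.4  0.2 -0.4] tilt 3.70
```

The jaws shut over the bearing: when open, the tips stand farther back. I'll raise, open and look.

```bash
python3 -m inch '[{"x":-8,"y":0,"z":0,"twist":0},{"x":-8,"y":0,"z":0,"twist":0},{"x":0,"y":0,"z":0,"twist":0},{"x":0,"y":0,"z":0,"twist":0},{"x":0,"y":0,"z":0,"twist":0},{"x":0,"y":0,"z":0,"twist":0}]' -0.6
python3 - <<'E'
from h import *
tip(566.3,195,88,-96.8)
f=vision.grab_frame("wrist"); print(proj(f,[[566.2,195,22]])); cv2.imwrite("pics/w9.png",f["image"][:,:,::-1])
np.savez("w9.npz",**f)
E
```

```text
t: 25.0
tool_pos: [576.6, 199.5, 113.2]
orientation: [14.0, 86.2, -173.6]
contact_force: [-0.5, -0.8, -0.5]
width: 68.6
tool x [-0.066 -0.007 -0.998] tip [571.7 199.   38.4]
t 25.0 pos [576.6 199.5 113.2] head -97.5 w 68.6 | twist -0.013 x 25.5 y 4.2 z 3.3 F [-0.5 -0.8 -0.5] tilt 3.79
[[289.99339037 272.20233414]]
```

View pics/w9.png

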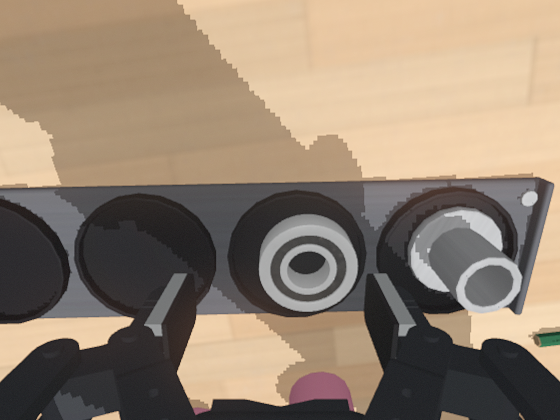

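```bash
python3 - <<'E'
from h import *
f=dict(np.load("w9.npz")); c=cast(f,[(308,265)],22)[0]; print(c)
tip(c[0],c[1],83,-96.8)
E
```

```text
[568.82995449 186.16837945]
tool x [-0.066 -0.007 -0.998] tip [571.7 199.   38.4]
t 25.1 pos [576.6 199.5 113.2] head -97.5 w 68.5 | twist -0.013 x 30.4 y 12.6 z -0.6 F [-0.1 -0.3 -0.5] tilt 3.79
```

The bearing moved in its cup to (568.8,186.2), still flat. Realigning, then lower.

```bash
python3 -m inch '[{"x":5,"y":5,"z":0,"twist":-0.013},{"x":5,"y":5,"z":0,"twist":0},{"x":4,"y":1.5,"z":0,"twist":0},{"x":0,"y":0,"z":0,"twist":0},{"x":0,"y":0,"z":0,"twist":0}]'
python3 -c "
from h import *
tip(568.8,186.2,83,-96.8)"
```

```text
t: 25.55
tool_pos: [573.4, 186.2, 97.0]
orientation: [13.6, 86.1, -173.2]
contact_force: [-0.2, 0.5, 0.2]
width: 68.2
tool x [-0.068 -0.008 -0.998] tip [568.3 185.6  22.1]
t 25.6 pos [573.4 186.2  97. ] head -96.8 w 68.2 | twist 0.001 x 13.9 y -0.9 z -1.3 F [-0.2  0.5  0.2] tilt 3.92
```

```bash
python3 -m inch '[{"x":6,"y":-0.5,"z":-0.6,"twist":0},{"x":6,"y":-0.3,"z":-0.6,"twist":0},{"x":2,"y":0,"z":0,"twist":0},{"x":0,"y":0,"z":0,"twist":0}]'
python3 -m inch '[{"x":0,"y":0,"z":0,"twist":0},{"x":0,"y":0,"z":0,"twist":0},{"x":0,"y":0,"z":0,"twist":0},{"x":0,"y":0,"z":0,"twist":0},{"x":0,"y":0,"z":0,"twist":0}]' 0.3 40
python3 -c "
from h import *
tip(568.8,186.2,83,-96.8)"
```

```text
t: 25.95
tool_pos: [573.8, 187.2, 81.6]
orientation: [13.3, 86.1, -173.5]
contact_force: [-0.4, 0.8, -1.1]
width: 68.3
t: 26.45
tool_pos: [574.6, 186.9, 83.7]
orientation: [14.8, 86.2, -172.0]
contact_force: [-0.0, -0.2, -1.2]
width: 44.3
tool x [-0.066 -0.009 -0.998] tip [569.6 186.2   8.8]
t 26.4 pos [574.6 186.9  83.7] head -96.7 w 44.3 | twist 0.001 x 0.7 y 0.1 z 0.7 F [-0.  -0.2 -1.2] tilt 3.84
```

Width 44.3 matches the usual reading, about 2–3 mm under true, so it is held. Lifting gently.

```bash
python3 -m inch '[{"x":0,"y":0,"z":0,"twist":0},{"x":0,"y":0,"z":0,"twist":0},{"x":-5,"y":0,"z":0,"twist":0},{"x":-10,"y":0,"z":0,"twist":0},{"x":-20,"y":0,"z":0,"twist":0},{"x":-25,"y":0,"z":0,"twist":0},{"x":-25,"y":0,"z":0,"twist":0},{"x":-15,"y":0,"z":0,"twist":0},{"x":0,"y":0,"z":0,"twist":0}]' 1 70
python3 -c "
from h import *
tip(524.7,-192.6,180,-87.6); print(manip.sense()['joint_pos'].round(1))"
```

```text
t: 27.35
tool_pos: [580.9, 188.4, 189.0]
orientation: [13.9, 86.1, -172.8]
contact_force: [0.2, 0.3, 0.1]
width: 43.2
tool x [-0.067 -0.009 -0.998] tip [575.9 187.8 114.1]
t 27.4 pos [580.9 188.4 189. ] head -96.7 w 43.2 | twist -0.159 x 15.7 y 377.9 z 66.0 F [0.2 0.3 0.1] tilt 3.90
[  10.2   25.1  -38.4   93.    14.8   71.3 -128. ]
```

```bash
python3 -m inch '[{"x":0,"y":8,"z":1,"twist":-0.08},{"x":0,"y":16,"z":3,"twist":-0.08},{"x":-1,"y":25,"z":4,"twist":0},{"x":-1,"y":25,"z":4,"twist":0},{"x":-1,"y":25,"z":4,"twist":0},{"x":-1,"y":25,"z":4,"twist":0},{"x":-1,"y":25,"z":4,"twist":0},{"x":-1,"y":25,"z":4,"twist":0},{"x":-1,"y":25,"z":4,"twist":0},{"x":-1,"y":25,"z":4,"twist":0}]'
python3 -m inch '[{"x":0,"y":25,"z":4,"twist":0},{"x":0,"y":25,"z":4,"twist":0},{"x":0,"y":25,"z":4,"twist":0},{"x":0,"y":25,"z":4,"twist":0},{"x":0,"y":20,"z":4,"twist":0},{"x":0,"y":10,"z":4,"twist":0},{"x":0,"y":0,"z":0,"twist":0},{"x":0,"y":0,"z":0,"twist":0}]'
python3 -c "
from h import *
tip(524.7,-192.6,120,-87.6); print(manip.sense()['joint_pos'].round(1))"
```

```text
t: 28.35
tool_pos: [548.1, -39.3, 191.5]
orientation: [0.1, 85.4, -176.4]
contact_force: [1.1, -0.4, -1.9]
width: 42.7
t: 29.15
tool_pos: [525.7, -178.8, 185.6]
orientation: [-2.0, 84.8, -178.8]
contact_force: [0.6, 0.7, -0.4]
width: 42.9
tool x [-0.091 -0.002 -0.996] tip [ 518.8 -179.   110.9]
t 29.1 pos [ 525.7 -178.8  185.6] head -86.9 w 42.9 | twist 0.013 x 64.8 y 14.0 z -11.3 F [ 0.6  0.7 -0.4] tilt 5.24
[ 42.5  17.8 -31.9 100.7  11.2  69.6 -79.8]
```

```bash
python3 -m inch '[{"x":15,"y":5,"z":-4,"twist":0.01},{"x":15,"y":5,"z":-4,"twist":0},{"x":15,"y":3,"z":-3,"twist":0},{"x":12,"y":0,"z":0,"twist":0},{"x":0,"y":0,"z":0,"twist":0},{"x":0,"y":0,"z":0,"twist":0}]'
python3 - <<'E'
from h import *
tip(524.7,-192.6,83,-87.6)
f=vision.grab_frame("wrist"); print(proj(f,[[524.7,-192.6,12]])); cv2.imwrite("pics/w10.png",f["image"][:,:,::-1])
E
```

```text
t: 29.75
tool_pos: [532.6, -187.2, 120.3]
orientation: [-3.7, 84.6, 179.2]
contact_force: [-0.1, 0.1, -0.0]
width: 42.8
tool x [-0.094  0.001 -0.996] tip [ 525.6 -187.1   45.6]
t 29.8 pos [ 532.6 -187.2  120.3] head -87.1 w 42.8 | twist 0.009 x 37.2 y 5.7 z -2.4 F [-0.1  0.1 -0. ] tilt 5.40
[[291.86183541 246.94643874]]
```

View pics/w10.png

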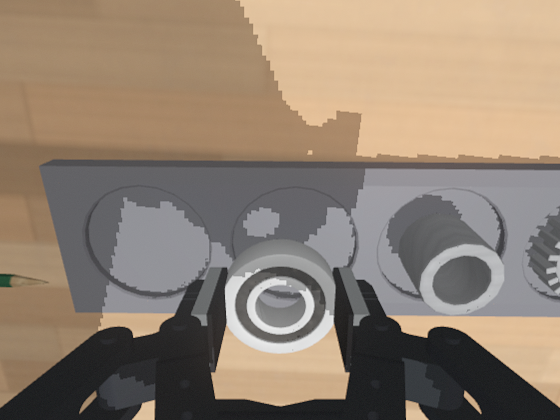

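The bearing is held at (280,298), its recess is seen at (295,240), and the sleeve stands in its recess at (450,265). I'll compute the remaining shift from this image.

```bash
python3 - <<'E'
from h import *
f=vision.grab_frame("wrist"); r=cast(f,[(295,241)],12)[0]; print("recess",r,"bearing",cast(f,[(280,299)],58.6)[0])
print("recess4",cast(f,[(148,241)],12)[0])
tip(525.7,-193,83,-87.6)
E
```

```text
recess [ 527.95376405 -193.92117612] bearing [ 526.00121494 -186.6478788 ]
recess4 [ 524.06129276 -119.47609237]
tool x [-0.094  0.001 -0.996] tip [ 525.7 -187.2   46.2]
t 29.9 pos [ 532.7 -187.3  120.8] head -87.1 w 43.0 | twist 0.009 x 37.7 y 6.0 z -3.3 F [ 0.5 -0.9 -0.8] tilt 5.37
```

```bash
python3 -m inch '[{"x":9,"y":2.2,"z":-1.5,"twist":0.009},{"x":9,"y":2.2,"z":-1.5,"twist":0},{"x":6,"y":1,"z":-1,"twist":0},{"x":0,"y":0,"z":0,"twist":0}]'
python3 -c "
from h import *
tip(526.5,-193.3,83,-87.6)"
```

```text
t: 30.25
tool_pos: [535.8, -193.5, 96.1]
orientation: [-1.7, 84.8, -179.4]
contact_force: [0.0, 0.6, -1.7]
width: 42.5
tool x [-0.091 -0.001 -0.996] tip [ 529.  -193.6   21.4]
t 30.2 pos [ 535.8 -193.5   96.1] head -87.7 w 42.5 | twist -0.001 x 13.3 y -0.3 z 1.3 F [ 0.   0.6 -1.7] tilt 5.20
```

```bash
python3 -m inch '[{"x":6,"y":0,"z":0.6,"twist":0},{"x":4,"y":0,"z":0.6,"twist":0},{"x":1,"y":0,"z":0,"twist":0},{"x":0,"y":0,"z":0,"twist":0}]'
python3 -c "
from h import *
tip(526.5,-193.3,83,-87.6)"
```

```text
t: 30.65
tool_pos: [533.4, -193.5, 84.2]
orientation: [-1.9, 84.8, -179.6]
contact_force: [-1.0, -0.7, -1.6]
width: 42.9
tool x [-0.091 -0.001 -0.996] tip [ 526.6 -193.6    9.5]
t 30.6 pos [ 533.4 -193.5   84.2] head -87.7 w 42.9 | twist -0.002 x 1.2 y -0.3 z -0.0 F [-1.  -0.7 -1.6] tilt 5.21
```

```bash
python3 -m inch '[{"x":1.2,"y":0,"z":0,"twist":0},{"x":0,"y":0,"z":0,"twist":0}]'
python3 -m inch '[{"x":0,"y":0,"z":0,"twist":0},{"x":0,"y":0,"z":0,"twist":0},{"x":0,"y":0,"z":0,"twist":0},{"x":0,"y":0,"z":0,"twist":0},{"x":-8,"y":0,"z":0,"twist":0},{"x":-20,"y":0,"z":0,"twist":0},{"x":-25,"y":0,"z":0,"twist":0},{"x":-25,"y":0,"z":0,"twist":0},{"x":-10,"y":0,"z":0,"twist":0},{"x":0,"y":0,"z":0,"twist":0}]' -0.5
python3 -c "
from h import *
tip(561,112.5,150,-96.8); print(manip.sense()['joint_pos'].round(1))"
```

```text
t: 30.85
tool_pos: [533.5, -193.5, 83.2]
orientation: [-1.8, 84.8, -179.4]
contact_force: [0.1, 0.3, -0.1]
width: 42.4
t: 31.85
tool_pos: [542.4, -193.2, 176.9]
orientation: [-1.4, 84.9, -179.0]
contact_force: [-0.0, -0.3, -0.3]
width: 63.7
tool x [-0.088 -0.002 -0.996] tip [ 535.8 -193.3  102.2]
t 31.9 pos [ 542.4 -193.2  176.9] head -87.6 w 63.7 | twist 0.160 x 24.1 y -307.0 z 8.9 F [-0.  -0.3 -0.3] tilt 5.08
[ 42.1  20.6 -31.1  98.3  12.4  69.3 -80.5]
```

Now to the bush.

```bash
python3 -m inch '[{"x":0,"y":-8,"z":0,"twist":0.08},{"x":0,"y":-16,"z":0,"twist":0.08},{"x":0,"y":-25,"z":1,"twist":0},{"x":0,"y":-25,"z":1,"twist":0},{"x":0,"y":-25,"z":1,"twist":0},{"x":0,"y":-25,"z":1,"twist":0},{"x":0,"y":-25,"z":1,"twist":0},{"x":0,"y":-25,"z":1,"twist":0},{"x":0,"y":-25,"z":1,"twist":0},{"x":0,"y":-25,"z":1,"twist":0}]'
python3 -m inch '[{"x":0,"y":-25,"z":1,"twist":0},{"x":0,"y":-22,"z":1,"twist":0},{"x":0,"y":-12,"z":1,"twist":0},{"x":0,"y":0,"z":0,"twist":0},{"x":0,"y":0,"z":0,"twist":0}]'
python3 - <<'E'
from h import *
f=vision.grab_frame("wrist"); print(proj(f,[[561,112.5,44]])); cv2.imwrite("pics/w11.png",f["image"][:,:,::-1]); np.savez("w11.npz",**f)
tip(561,112.5,130,-96.8)
E
```

```text
t: 32.85
tool_pos: [554.7, 31.7, 163.5]
orientation: [8.6, 84.1, -179.2]
contact_force: [-0.2, 0.0, 0.6]
width: 64.4
t: 33.35
tool_pos: [556.4, 96.0, 157.7]
orientation: [7.9, 83.6, -179.5]
contact_force: [-0.1, -0.8, 0.6]
width: 64.2
[[243.69414568 220.35327295]]
tool x [-0.112 -0.001 -0.994] tip [548.   95.7  83.2]
t 33.4 pos [556.4  95.8 157.7] head -97.5 w 64.1 | twist -0.011 x 26.1 y -18.6 z -13.9 F [-0.   0.1 -0.2] tilt 6.41
```

View pics/w11.png

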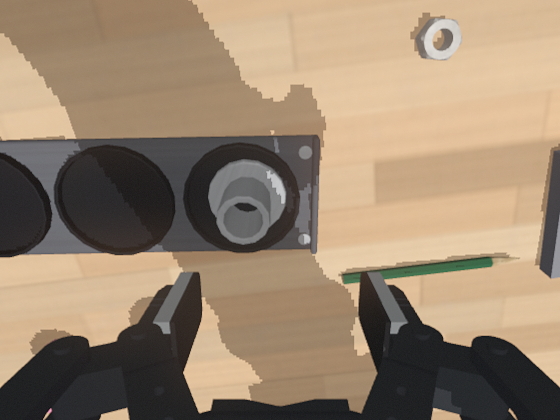

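Bush top at (243,220), as predicted. Approach it.

```bash
python3 -m inch '[{"x":8,"y":-6,"z":-4.5,"twist":-0.01},{"x":8,"y":-6,"z":-4.5,"twist":0},{"x":8,"y":-6,"z":-4.5,"twist":0},{"x":0,"y":0,"z":0,"twist":0},{"x":0,"y":0,"z":0,"twist":0}]'
python3 -c "
from h import *
tip(561,112.5,95,-96.8,65)"
```

```text
t: 33.9
tool_pos: [570.8, 108.9, 128.6]
orientation: [8.3, 83.5, -178.9]
contact_force: [-0.9, -0.5, 0.8]
width: 64.4
tool x [-0.113 -0.002 -0.994] tip [563.5 108.7  64. ]
t 33.9 pos [570.8 108.9 128.6] head -97.2 w 64.4 | twist -0.007 x 33.7 y -4.0 z -0.8 F [-0.9 -0.5  0.8] tilt 6.48
```

```bash
python3 -m inch '[{"x":12,"y":-1.8,"z":-0.4,"twist":-0.007},{"x":12,"y":-1.8,"z":-0.4,"twist":0},{"x":7,"y":0,"z":0,"twist":0},{"x":0,"y":0,"z":0,"twist":0},{"x":0,"y":0,"z":0,"twist":0}]'
python3 -c "
from h import *
tip(561,112.5,95,-96.8,65)"
```

```text
t: 34.4
tool_pos: [567.8, 112.2, 94.4]
orientation: [8.1, 83.4, -178.7]
contact_force: [0.8, 0.2, 0.9]
width: 63.8
tool x [-0.114 -0.003 -0.993] tip [560.3 112.   29.8]
t 34.4 pos [567.8 112.2  94.4] head -96.8 w 63.8 | twist 0.001 x -0.7 y -0.5 z -0.5 F [0.8 0.2 0.9] tilt 6.55
```

```bash
python3 -m inch '[{"x":0,"y":0,"z":0,"twist":0},{"x":0,"y":0,"z":0,"twist":0},{"x":0,"y":0,"z":0,"twist":0},{"x":0,"y":0,"z":0,"twist":0},{"x":0,"y":0,"z":0,"twist":0},{"x":0,"y":0,"z":0,"twist":0},{"x":0,"y":0,"z":0,"twist":0}]' 1 50
python3 -c "
from h import *
tip(561,112.5,95,-96.8,65)"
python3 -m inch '[{"x":-8,"y":0,"z":0,"twist":0},{"x":-20,"y":0,"z":0,"twist":0},{"x":-25,"y":0,"z":0,"twist":0},{"x":-25,"y":0,"z":0,"twist":0},{"x":-15,"y":0,"z":0,"twist":0},{"x":0,"y":0,"z":0,"twist":0}]'
python3 -c "
from h import *
tip(523.2,-118.5,180,-87.6)"
```

```text
t: 35.1
tool_pos: [568.5, 112.0, 95.6]
orientation: [8.2, 83.6, -178.6]
contact_force: [0.1, -0.6, -0.7]
width: 26.9
tool x [-0.112 -0.003 -0.994] tip [561.2 111.8  31. ]
t 35.1 pos [568.5 112.   95.6] head -96.8 w 26.9 | twist 0.000 x 0.6 y -0.7 z 0.2 F [ 0.1 -0.6 -0.7] tilt 6.43
t: 35.7
tool_pos: [578.8, 112.4, 192.3]
orientation: [8.1, 83.5, -178.7]
contact_force: [0.7, 0.1, -0.6]
width: 26.7
tool x [-0.114 -0.003 -0.994] tip [570.3 112.2 117.8]
t 35.7 pos [578.8 112.4 192.3] head -96.7 w 26.7 | twist -0.160 x 18.2 y 228.6 z 54.7 F [ 0.7  0.1 -0.6] tilt 6.53
```

Held (26.7). Carry to the left end recess.

```bash
python3 -m inch '[{"x":0,"y":8,"z":1,"twist":-0.08},{"x":0,"y":16,"z":3,"twist":-0.08},{"x":0,"y":25,"z":5,"twist":0},{"x":0,"y":25,"z":5,"twist":0},{"x":0,"y":25,"z":5,"twist":0},{"x":0,"y":25,"z":5,"twist":0},{"x":0,"y":25,"z":5,"twist":0},{"x":0,"y":25,"z":5,"twist":0},{"x":0,"y":25,"z":5,"twist":0},{"x":0,"y":15,"z":5,"twist":0}]'
python3 -m inch '[{"x":0,"y":5,"z":4,"twist":0},{"x":0,"y":0,"z":0,"twist":0},{"x":0,"y":0,"z":0,"twist":0}]'
python3 -c "
from h import *
tip(523.2,-118.5,94.6,-87.6)"
```

```text
t: 36.7
tool_pos: [536.6, -106.9, 187.2]
orientation: [-3.6, 82.7, 179.7]
contact_force: [0.4, 0.1, -1.0]
width: 26.4
t: 37.0
tool_pos: [530.8, -114.1, 185.2]
orientation: [-3.8, 82.5, 179.2]
contact_force: [0.5, 1.0, -1.3]
width: 26.0
tool x [-0.13   0.002 -0.991] tip [ 521.  -114.   110.8]
t 37.0 pos [ 530.8 -114.1  185.2] head -87.0 w 26.0 | twist 0.010 x 89.5 y 5.3 z -13.8 F [ 0.5  1.  -1.3] tilt 7.50
```

```bash
python3 -m inch '[{"x":15,"y":2,"z":-4,"twist":0.01},{"x":15,"y":2,"z":-4,"twist":0},{"x":15,"y":1,"z":-4,"twist":0},{"x":15,"y":0,"z":0,"twist":0},{"x":5,"y":0,"z":0,"twist":0},{"x":0,"y":0,"z":0,"twist":0},{"x":0,"y":0,"z":0,"twist":0}]'
python3 - <<'E'
from h import *
f=vision.grab_frame("wrist"); cv2.imwrite("pics/w12.png",f["image"][:,:,::-1])
tip(523.2,-118.5,94.6,-87.6)
E
```

```text
t: 37.7
tool_pos: [534.8, -113.2, 110.3]
orientation: [-4.9, 82.3, 177.9]
contact_force: [2.1, -0.7, -0.5]
width: 26.6
tool x [-0.134  0.005 -0.991] tip [ 524.9 -112.9   36.1]
t 37.8 pos [ 534.9 -113.2  110.5] head -87.2 w 26.8 | twist 0.007 x 15.9 y 5.7 z -0.2 F [ 0.3 -0.7 -0.7] tilt 7.68
```

```bash
python3 -m inch '[{"x":1,"y":2.5,"z":0,"twist":0.007},{"x":1,"y":2.5,"z":0,"twist":0},{"x":5,"y":0.5,"z":0,"twist":0},{"x":4,"y":0,"z":0,"twist":0},{"x":0,"y":0,"z":0,"twist":0}]'
python3 -c "
from h import *
tip(523.2,-118.5,94.6,-87.6)"
```

```text
t: 38.25
tool_pos: [535.0, -119.9, 100.7]
orientation: [-3.8, 82.6, 178.6]
contact_force: [-0.4, 0.0, -1.8]
width: 26.6
tool x [-0.129  0.003 -0.992] tip [ 525.3 -119.7   26.3]
t 38.2 pos [ 535.  -119.9  100.7] head -87.7 w 26.6 | twist -0.001 x 6.3 y -1.2 z 1.3 F [-0.4  0.  -1.8] tilt 7.44
```

```bash
python3 -m inch '[{"x":3,"y":-0.6,"z":0.6,"twist":0},{"x":2,"y":0,"z":0.5,"twist":0},{"x":1,"y":0,"z":0,"twist":0},{"x":0,"y":0,"z":0,"twist":0}]'
python3 -c "
from h import *
tip(523.2,-118.5,94.6,-87.6)"
```

```text
t: 38.65
tool_pos: [533.0, -119.2, 94.6]
orientation: [-3.7, 82.6, 178.7]
contact_force: [0.1, 0.8, 0.3]
width: 26.7
tool x [-0.129  0.003 -0.992] tip [ 523.3 -119.    20.3]
t 38.6 pos [ 533.  -119.2   94.6] head -87.7 w 26.7 | twist -0.001 x 0.0 y -0.5 z 0.1 F [0.1 0.8 0.3] tilt 7.44
```

```bash
python3 -m inch '[{"x":0,"y":0,"z":0,"twist":0},{"x":0,"y":0,"z":0,"twist":0},{"x":0,"y":0,"z":0,"twist":0},{"x":0,"y":0,"z":0,"twist":0},{"x":-8,"y":0,"z":0,"twist":0},{"x":-20,"y":0,"z":0,"twist":0},{"x":-25,"y":0,"z":0,"twist":0},{"x":-35,"y":0,"z":0,"twist":0},{"x":-35,"y":0,"z":0,"twist":0},{"x":-35,"y":5,"z":0,"twist":0}]' -0.4
python3 -m inch '[{"x":-30,"y":20,"z":10,"twist":0},{"x":-25,"y":25,"z":15,"twist":0},{"x":-20,"y":25,"z":15,"twist":0},{"x":-5,"y":20,"z":15,"twist":0},{"x":0,"y":10,"z":5,"twist":0},{"x":0,"y":0,"z":0,"twist":0},{"x":0,"y":0,"z":0,"twist":0},{"x":0,"y":0,"z":0,"twist":0}]'
python3 - <<'E'
from h import *
f=vision.grab_frame("wrist"); np.savez("w13.npz",**f)
p=proj(f,[[526.3-.0424*y,-231.1+.999*y,12] for y in(112.5,37.5,-37.5,-112.5)]); print(p.round(0))
c=p.mean(0).astype(int); y0=max(0,c[1]-130)
cv2.imwrite("pics/w13.png",cv2.resize(f["image"],None,fx=1.4,fy=1.4,interpolation=3)[:,:,::-1]); to(0,0,0,0)
E
```

```text
t: 39.65
tool_pos: [551.7, -123.3, 254.3]
orientation: [-5.2, 82.0, 177.4]
contact_force: [0.5, 0.5, -0.0]
width: 59.8
t: 40.45
tool_pos: [509.9, -226.0, 353.3]
orientation: [-4.2, 82.9, 178.6]
contact_force: [0.2, -0.2, -1.0]
width: 59.6
[[181. 111.]
 [253. 111.]
 [325. 112.]
 [397. 112.]]
t 40.5 pos [ 510.  -225.5  353.2] head -87.1 w 60.0 | twist -1.520 x 414.6 y -461.9 z -224.6 F [-0.3  0.2  0.1] tilt 7.14
```

View pics/w13.png

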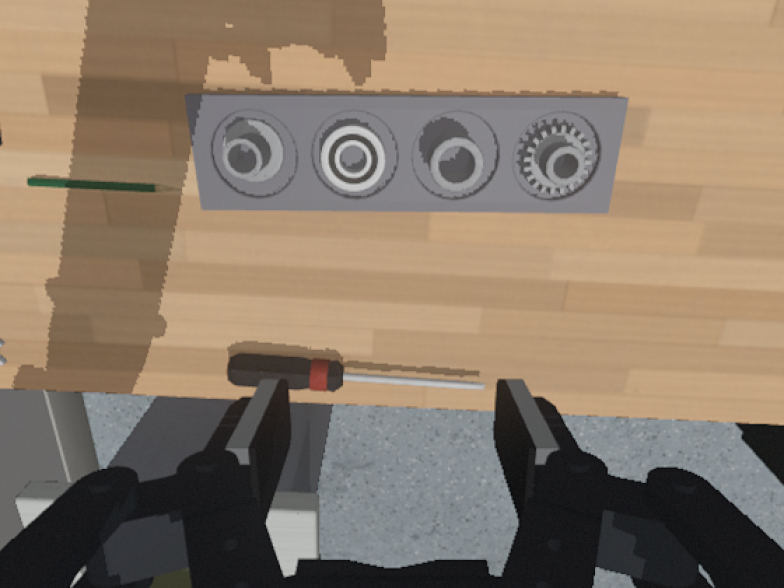

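Final view: bush (242,160), bearing (352,158), sleeve (457,162) and gear (567,165) all stand within their recess circles, in reverse order. I'll check the offsets with numbers, then hand in.

```bash
python3 - <<'E'
from h import *
from station import ticket
f=dict(np.load("w13.npz")); ok=True
for n,p,z,rc in(("bush",(242,160),43,(255,153)),("bearing",(352,158),21,(355,153)),("sleeve",(457,161),41,(455,153)),("gear",(566,165),41,(556,154))):
    d=cast(f,[np.array(p)/1.4],z)[0]-cast(f,[np.array(rc)/1.4],12)[0]; print(n,d.round(1)); ok&=abs(d).max()<11
s=manip.sense(); print(ok,s["t"],s["qd"].round(1).max())
if ok: print(ticket.sign_off())
E
```

```text
bush [0.4 1.4]
bearing [-2.1  1.5]
sleeve [-0.7  1.5]
gear [-2.6  0.6]
True 40.5 0.1
the job is handed in; nothing more can be done
None
```

All four parts are in the grey tray in reverse order, and I handed the job in at 40.5 s. The full rack held, from left to right, gear, sleeve, bearing and bush. The tray now holds bush, bearing, sleeve and gear. I left the pink sleeves alone.

**Last check:** in the final wrist picture each part stood inside its recess circle. The measured offsets from the recess centres were at most 2.6 mm in x and 1.5 mm in y, against 14 mm allowed. The gripper was well clear, with the tool point 353 mm up. I judged that the parts lie flat from that picture and from the release heights and forces. I did not measure it separately.

**What went wrong:**
- **Refused call:** the first move call was refused because rows need all four values.
- **Missed bearing:** the first grasp was too high. The jaws closed over the bearing and pushed it about 9 mm inside its cup. I measured it again, gripped lower, and the second grasp held.
- **Tool tilt:** the tool's tilt crept up to about 7.5° over the long sideways moves. I could not undo it, so I aimed with the grasped point instead. For the bearing and bush I also turned the jaws to run along the rack.
- **Gripper reading:** it showed 1 to 4 mm less than the true diameters on every grip.

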